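# Raise the counter camera to its second stop

## Task

Get the pop-up counter camera ready to photograph the roll: slide its clear guard hood fully open along the track, then press in the release button on the side of the camera head and pull the head straight up, past the first stop, to the second stop. It sinks back by itself when let go, so finish with the gripper still holding the camera head up at the second stop. Leave the other things on the table where they are.

Things in the scene. Friction and masses are not known exactly. Their poses are not given: they have to be found in the camera images.
- counter_camera: grey housing of the pop-up camera, fixed: 120 mm (its x) by 250 mm (its y), flat deck 100 mm above the table. Origin under its centre, on the table; x points away from the robot at yaw 0, y along the guard's track. The mast comes up through the deck at its own (0, -60 mm). An end wall, 66 mm high, stands on the deck at y = -112 mm; 5 mm track strips run along both long sides.
- guard (a joint): clear guard hood (96 mm in the housing's x, 90 mm in y, roof 75 mm above the deck, open below and on the end-wall side); slides along the housing's +y: 0 = shut over the camera head, 0.110 m = fully open, at its end stop. About 3 N of friction; stays where it is left.
- guard_handle (a point): centre of the upright bar handle on the middle of the hood's roof: 44 mm long along the housing's x, 12 mm thick along its y; its top is 14 mm above this point, the roof 19 mm below. Axes are the housing's; moves with the guard.
- camera_grip (a point): point on the mast axis inside the black camera head, at button height; axes are the housing's. Head: 30 mm in x (without button), 34 mm in y, 60 mm high; this point is 20 mm below its top and 43 mm above the deck when down. Lens on the -y face. It rises with the mast. On the button side a steel latch bracket, 15 mm high, stands on the deck 18 to 36 mm from the axis.
- release_button (a joint): spring button on the head's -x face (20 mm wide, 26 mm high, centred at the grip point's height, 6 mm proud): 0 = out, 0.005 m = fully in (along the housing's +x), about 8 N. While it is out a latch locks the mast down; it lets go once the button is in by about 3.5 mm and held. Pinching the head across its x faces presses it.
- upper_section (a joint): first pull-out of the mast: how far the head on its thin rod stands out of the middle tube, m; 0 = down, 0.070 = the first stop. It comes out first, straight up, at 2 to 4 N.
- lower_section (a joint): second pull-out: how far the middle tube stands out of the housing, m; 0 = down, 0.070 = its stop. It follows after the first stop, at about 7 to 9 N; with both at 0.070 the head is 140 mm up, at the second stop, a hard end. Springs draw both sections back down when the head is let go.
- b_teacake_l1: bread roll, 66x103x33 mm, lying about 0.22 m out from the housing, in front of the lens, loose; origin under its centre. Bystander, to be left alone.
- b_ramekin0: white round dish, 77 mm across, 42 mm high, in front of the housing, loose; origin under its centre. Bystander, to be left alone.
- b_ramekin1: blue-grey round dish, 77 mm across, 42 mm high, loose; origin under its centre. Bystander, to be left alone.
- b_ramekin2: tan round dish, 77 mm across, 42 mm high, loose; origin under its centre. Bystander, to be left alone.
- b_ware_jar2: glass jar with a green lid, 72 mm across, 94 mm high, loose; origin under its centre. Bystander, to be left alone.
- b_ware_jar3: glass jar with a red lid, 70 mm across, 108 mm high, loose; origin under its centre. Bystander, to be left alone.
- b_ware_mill5: salt shaker, 44 mm across, 90 mm high, loose; origin under its centre. Bystander, to be left alone.
- b_ware_spice_jar10: slim spice jar, 41 mm across, 102 mm high, loose; origin under its centre. Bystander, to be left alone.

How it is judged:
By the outcome, as a careful person would: the job done as asked, in the order asked, and still so for the second after the job is handed in, while the arm keeps its last pose, push and grip.
It also fails if it takes over 45 s, if anything falls off the work surface, if the arm or the gripper's body presses on something with over 40 N, if the wrist force passes 120 N, or if a joint passes its speed limit or range.

## Robot

A 6-joint arm with a two-finger parallel gripper is mounted at the origin on a cart in front of the work surface, level with it; the furniture and walls round the work are solid. World frame = base frame: x ahead of the robot, y to its left, z up, the work surface at z = 0. Lengths are in m, angles in degrees, forces in N, time in s.
With the tool pointing down it reaches from about 0.3 to 0.75 m from the base axis. Payload 8.5 kg.
Tool frame: the origin (TCP) lies between the finger pads; the fingertips stand 25 mm ahead of it and the grasp point (between the pads) lies 6 mm ahead of it; x points along the fingers, y is the direction in which the jaws open and shut, and the axes are right-handed (so a half turn about x gives the same grasp; the last joint's range is limited). The gripper opens to 85 mm and grips with 20 to 120 N. Pads are 22 mm wide; open, the fingers measure 114 mm over their backs; the gripper's body (76 mm by 85 mm) begins 54 mm behind the grasp point. The pads swing forward as they close: fully open they stand 13 mm farther back than shut.
Start: joints at [-85.56, 21.807, 74.336, -0, 83.858, -12.336], TCP at [0.159, -0.527, 0.256] pointing down, gripper open.
Joint ranges: [-178.18, 178.18], [-50.72, 133.34], [12.68, 142.11], [-81.47, 261.47], [9.98, 163.14], [-165.26, 165.26]. Speed limits (degrees/s): [136.94, 136.94, 180, 180, 180, 180].

## Interface

Orientations are given as a 3x3 rotation matrix whose columns are the frame's x, y, z axes.
In Python, from rig import sensors, get_image, workorder gives the robot as it stands.
- The arm moves only by the tool arm_command, never from a script. Its argument "plan" is a list that holds one entry, the list of rows, each a list of 6 numbers: the shift along the tool's x, y, z in units of 25 mm (1.0 is 25 mm), then the turn, a rotation vector about the tool's x, y, z in units of 6 degrees (1.0 is 6 degrees). In form: [[[dx, dy, dz, ax, ay, az], ...]]. A call has 1 to 10 rows; each row is the pose to reach, as a shift and turn from the pose commanded when the call began, along the tool's axes at that moment; what a row does not reach only later rows make up. A row lasts 1/10 s, in which the tool goes at most 50 mm and 8.59 degrees, less where a joint would pass 70% of its speed; a pose out of reach is approached as far as the arm can. A call with a gripper value outside its range is refused whole. "jaw" is the closure, from 0 (fully open) to 1 (shut), set as the call begins (left out, the last holds). The fingers move at their own pace and stop on an object; "newtons" is the grip in N (left out, the last holds). Time passes only in rows, so rows that repeat a pose let the fingers close. It gives the time, the measured TCP pose, the force and the opening at its end, in the units of the state.
- sensors.observe(): the state, without advancing time (a new reading comes with each control period).
- get_image(name): name is "side" or "top"; returns a dict with "img" (420x560x3 uint8, red, green, blue), "fx", "fy", "cx", "cy" (pixels), "dist" ([k1, k2, p1, p2, k3] as OpenCV has them; the pictures are not rectified), "T" (4x4, takes a point from camera to world coordinates). Camera axes: x right, y up, looking along -z (the intrinsics and any distortion apply to the point x, -y, -z); pixel columns grow to the right and rows downward; lengths in m; the calibration is good to about 2 mm. A picture is of the moment at which its call begins. There is no depth.
- workorder.close_job(): hands the job in, once; it reports no verdict.
The state is a dict: "time_s": time; "q": joint angles; "qvel": joint speeds; "joint_efforts": joint torques, N m; "position": TCP position; "tool_rot": TCP orientation; "ft_force": force on the tool from outside, world axes, zero at the start; "wrist_torque": the same for the moment, N m; "grip_width": finger opening in m.
Only numpy, scipy, OpenCV 4.12 (cv2) and the standard library are available. Lean on these libraries where they do the work, as an engineer would, in place of code of your own. Each camera call takes 0.05 s, during which the arm holds its last target. There are 200 camera calls.

## Working session

There is one attempt and no reset: what is moved stays moved. The work goes in short steps, Python scripts to look and compute and a tool call to move; the robot and the scene stay as the last step left them, time stands still between calls to the robot, and variables do not carry over. Pictures are saved under pics/ and viewed, about 8 in all and at most 12, crops included, and the job is handed in when it is done.

Besides the shell and the picture viewer there is one more tool, called as name(argument=value, ...) on one line, values as JSON. arm_command: Moves the arm, as the interface text tells. Its arguments: {"type":"object","properties":{"plan":{"type":"array","items":{"type":"array","items":{"type":"array","items":{"type":"number"}}}},"jaw":{"type":"number"},"newtons":{"type":"number"}},"required":["plan"]}

```bash
mkdir -p pics; cat > h.py <<'E'
import numpy as np, cv2
from rig import sensors, get_image, workorder
def cam(n, save=None):
    d=get_image(n)
    if save: cv2.imwrite('pics/'+save, d['img'][:,:,::-1])
    return d
def K(d): return np.array([[d['fx'],0,d['cx']],[0,d['fy'],d['cy']],[0,0,1.]])
def ray(d,u,v):
    p=cv2.undistortPoints(np.array([[[u,v]]],float),K(d),np.array(d['dist'],float))[0,0]
    T=np.array(d['T']); return T[:3,3], T[:3,:3]@np.array([p[0],-p[1],-1.])
def onz(d,u,v,z):
    o,r=ray(d,u,v); return o+r*(z-o[2])/r[2]
def proj(d,P):
    T=np.array(d['T']); c=(np.atleast_2d(P)-T[:3,3])@T[:3,:3]
    c=c*[1,-1,-1]
    return cv2.projectPoints(c,np.zeros(3),np.zeros(3),K(d),np.array(d['dist'],float))[0][:,0]
E
python3 - <<'E'
from h import *
for n in('side','top'):
    d=cam(n,n+'0.png'); T=np.array(d['T']); print(n,d['fx'],d['dist'],T.round(3).tolist())
s=sensors.observe(); print(s['time_s'],s['position'],np.array(s['tool_rot']).round(3).tolist(),s['grip_width'])
E
```

```text
side 412.705520204871 [-0.10307421  0.          0.          0.          0.        ] [[-1.0, 0.018, 0.015, 0.58], [0.003, -0.54, 0.841, 0.875], [0.023, 0.841, 0.54, 0.687], [0.0, 0.0, 0.0, 1.0]]
top 466.60832048264683 [-0.04126439  0.          0.          0.          0.        ] [[0.002, 0.983, -0.181, 0.305], [-1.0, 0.004, 0.011, 0.028], [0.011, 0.181, 0.983, 1.551], [0.0, 0.0, 0.0, 1.0]]
0.1 [ 0.15871901 -0.5263569   0.2557665 ] [[-0.0, 0.289, -0.957], [0.001, -0.957, -0.289], [-1.0, -0.001, -0.0]] 0.08540815314333722
```

View pics/top0.png

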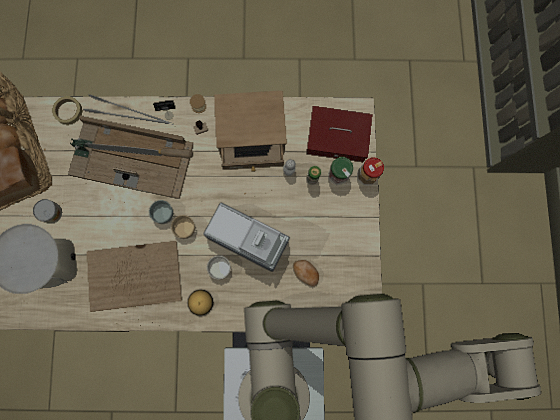

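View pics/side0.png

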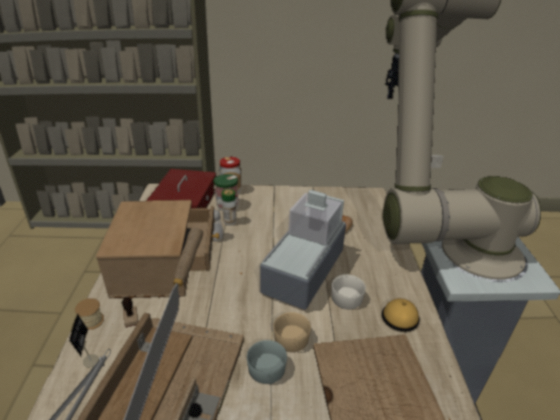

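The top view shows the housing around (247,237), with its guard end to the right and +y toward the upper left. The roll is at (306,272) and the white dish at (220,268). I'll zoom in on both views next.

```bash
python3 - <<'E'
import cv2,numpy as np
t=cv2.imread('pics/top0.png')[190:290,190:330]; s=cv2.imread('pics/side0.png')[180:310,250:370]
cv2.imwrite('pics/c1.png',np.vstack([cv2.resize(t,None,fx=4,fy=4,interpolation=2)[:, :560]]))
t=cv2.resize(t[5:90,5:110],(420,340),interpolation=2); s=cv2.resize(s[:,:],(360,390),interpolation=2)
o=np.zeros((390,780,3),np.uint8); o[:340,:420]=t; o[:,420:]=s; cv2.imwrite('pics/c2.png',o)
E
```

```text
(no output)
```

View pics/c2.png

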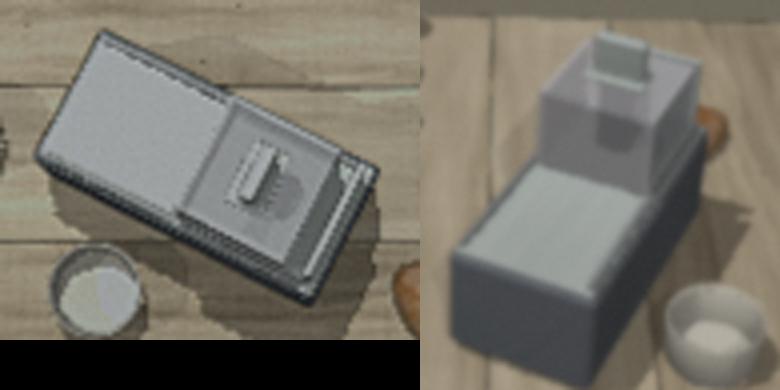

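The crop shows the deck corners clearly, at crop points (102,31), (37,155), (308,302) and (378,172). The handle top is near (262,172) in the top half and (622,38) in the side half.

```bash
python3 - <<'E'
from h import *
d=cam('top');e=cam('side')
c=np.array([(102,31),(37,155),(308,302),(378,172)])/4+195-.4
P=np.array([onz(d,*p,.104) for p in c]); print(P.round(4))
print('sides',[np.linalg.norm(P[i]-P[(i+1)%4]).round(4) for i in range(4)])
C=P.mean(0); yv=(P[0]+P[1]-P[2]-P[3]);yv/=np.linalg.norm(yv); yaw=np.degrees(np.arctan2(-yv[0],yv[1])); print('C',C,'yaw',yaw)
print('handle top',onz(d,262/4+194.6,172/4+194.6,.208), 'side',onz(e,(621-420)/3+249.7,36/3+179.7,.208))
R=np.array([[yv[1],yv[0],0],[-yv[0],yv[1],0],[0,0,1]])
for n,p in dict(grip=(0,-.06,.143),handle=(0,-.06,.194)).items(): print(n,C*[1,1,0]+R@p)
# side-view check: near (+y) deck corners
for u,v in((452,250),(592,297)): print('side corner',onz(e,(u-420)/3+249.7,v/3+179.7,.104), )
s=sensors.observe(); print(np.array(s['tool_rot']).round(4).tolist(), s['position'])
r=onz(d,306,272,.016);w=onz(d,220,268,.04);print('roll',r,'ram',w)
E
```

```text
[[ 0.6064  0.17    0.104 ]
 [ 0.5073  0.2187  0.104 ]
 [ 0.3935  0.0068  0.104 ]
 [ 0.4948 -0.0478  0.104 ]]
sides [np.float64(0.1105), np.float64(0.2405), np.float64(0.115), np.float64(0.2448)]
C [0.50049819 0.08689784 0.104     ] yaw -27.673849190777435
handle top [0.48089194 0.04174529 0.208     ] side [0.48007262 0.04567597 0.208     ]
grip [0.47263192 0.03376149 0.143     ]
handle [0.47263192 0.03376149 0.194     ]
side corner [0.60626016 0.18089501 0.104     ]
side corner [0.50705664 0.22918055 0.104     ]
[[-0.0, 0.2886, -0.9574], [0.0009, -0.9574, -0.2886], [-1.0, -0.0009, -0.0002]] [ 0.15874692 -0.52642352  0.25594897]
roll [ 0.39292784 -0.10723993  0.016     ] ram [0.40371025 0.1721179  0.04      ]
```

```bash
cat >> h.py <<'E'
from scipy.spatial.transform import Rotation as Ro
def row(pos,yaw):
    "row (tool units) to reach TCP pos, pointing down, tool y at world angle yaw (deg)"
    s=sensors.observe(); R=np.array(s['tool_rot']); a=np.radians(yaw)
    y=np.array([np.cos(a),np.sin(a),0]); x=np.array([0,0,-1.]); T=np.c_[x,y,np.cross(x,y)]
    r=np.r_[R.T@(np.array(pos)-s['position'])/.025, Ro.from_matrix(R.T@T).as_rotvec(degrees=True)/6]
    print('t',round(s['time_s'],2),'pos',np.round(s['position'],4),'q',np.round(s['q'],1),'F',np.round(s['ft_force'],1),'w',round(s['grip_width'],4)); print(r.round(3).tolist()); return r
E
python3 -c "
from h import *
row((.4805,.044,.30),62.3)"
```

```text
t 0.2 pos [ 0.1587 -0.5264  0.2559] q [-85.6  21.8  74.4   0.   83.9 -12.3] F [-0.8 -0.4 -0.5] w 0.0858
[-1.742, -18.133, -18.908, -22.587, -0.011, 0.002]
```

arm_command(plan=[[[-1.74,-2,-2,-1.4,0,0],[-1.74,-18.13,-18.9,-22.6,0,0],[-1.74,-18.13,-18.9,-22.6,0,0],[-1.74,-18.13,-18.9,-22.6,0,0],[-1.74,-18.13,-18.9,-22.6,0,0],[-1.74,-18.13,-18.9,-22.6,0,0],[-1.74,-18.13,-18.9,-22.6,0,0],[-1.74,-18.13,-18.9,-22.6,0,0],[-1.74,-18.13,-18.9,-22.6,0,0],[-1.74,-18.13,-18.9,-22.6,0,0]]], jaw=0, newtons=40)

```text
time_s: 1.2
position: [0.4009, -0.0955, 0.2954]
tool_rot: [[0.0, 0.975, 0.223], [-0.0, 0.223, -0.975], [-1.0, 0.0, 0.0]]
ft_force: [-0.3, -0.1, -0.3]
grip_width: 0.0859
```

```bash
python3 -c "
from h import *
row((.4805,.044,.30),62.3)"
```

```text
t 1.2 pos [ 0.4009 -0.0955  0.2954] q [-30.    5.9  89.6  -0.   84.4 -42.8] F [-0.3 -0.1 -0.3] w 0.0859
[-0.183, 4.348, -4.732, -8.239, 0.004, -0.001]
```

arm_command(plan=[[[-0.18,4.35,-4.73,-8.24,0,0],[-0.18,4.35,-4.73,-8.24,0,0],[-0.18,4.35,-4.73,-8.24,0,0],[-0.18,4.35,-4.73,-8.24,0,0],[-0.18,4.35,-4.73,-8.24,0,0],[-0.18,4.35,-4.73,-8.24,0,0],[-0.18,4.35,-4.73,-8.24,0,0],[-0.18,4.35,-4.73,-8.24,0,0]]])

```text
time_s: 2.0
position: [0.4808, 0.0414, 0.2997]
tool_rot: [[-0.0, 0.473, 0.881], [0.0, 0.881, -0.473], [-1.0, -0.0, -0.0]]
ft_force: [0.3, -0.9, -0.0]
grip_width: 0.0856
```

```bash
python3 - <<'E'
from h import *
row((.4805,.044,.206),62.3)
e=cam('side','s1.png'); cv2.imwrite('pics/s1c.png',cv2.resize(e['img'][100:320,240:420,::-1],None,fx=2.7,fy=2.7,interpolation=2))
E
```

```text
t 2.0 pos [0.4808 0.0414 0.2997] q [ -9.2  13.2  79.7  -0.   87.1 -70.9] F [ 0.3 -0.9 -0. ] w 0.0856
[3.746, 0.085, -0.059, -0.086, -0.002, 0.001]
```

View pics/s1c.png

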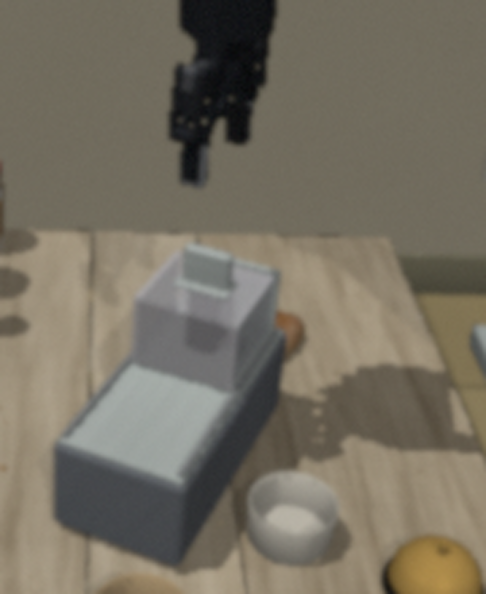

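The open gripper is over the handle, with the near finger at crop (195,180) and the handle top at (208,250). I'll go down and close on it.

arm_command(plan=[[[1.2,0.08,-0.06,0,0,0],[2.4,0.08,-0.06,0,0,0],[3.2,0.08,-0.06,0,0,0],[3.74,0.08,-0.06,0,0,0],[3.74,0.08,-0.06,0,0,0]]])

```text
time_s: 2.55
position: [0.4798, 0.0439, 0.2048]
tool_rot: [[-0.003, 0.472, 0.882], [0.001, 0.882, -0.472], [-1.0, -0.001, -0.003]]
ft_force: [-0.0, 0.4, 0.3]
grip_width: 0.0855
```

arm_command(plan=[[[0,0,0,0,0,0],[0,0,0,0,0,0],[0,0,0,0,0,0],[0,0,0,0,0,0],[0,0,0,0,0,0],[0,0,0,0,0,0],[0,0,0,0,0,0],[0,0,0,0,0,0]]], jaw=1, newtons=20)

```text
time_s: 3.35
position: [0.4807, 0.044, 0.2066]
tool_rot: [[0.001, 0.47, 0.883], [-0.0, 0.883, -0.47], [-1.0, 0.0, 0.001]]
ft_force: [-0.7, 0.9, 6.1]
grip_width: 0.0118
```

```bash
python3 - <<'E'
from h import *
row((.4805+.114*.466,.044+.114*.885,.206),62.3)
e=cam('side','s2.png'); cv2.imwrite('pics/s2c.png',cv2.resize(e['img'][100:320,240:420,::-1],None,fx=2.7,fy=2.7,interpolation=2))
E
```

```text
t 3.35 pos [0.4807 0.044  0.2066] q [ -8.9  17.7  89.5   0.   72.7 -70.8] F [-0.7  0.9  6.1] w 0.0118
[0.026, 4.559, -0.026, -0.053, 0.007, -0.003]
```

arm_command(plan=[[[-0.1,0,0,0,0,0],[-0.12,0.4,0,0,0,0],[-0.12,0.8,0,0,0,0],[-0.12,1.2,0,0,0,0],[-0.12,1.6,0,0,0,0],[-0.12,2.0,0,0,0,0],[-0.12,2.0,0,0,0,0]]])

```text
time_s: 4.1
position: [0.5036, 0.0895, 0.2073]
tool_rot: [[-0.004, 0.469, 0.883], [0.001, 0.883, -0.469], [-1.0, -0.001, -0.004]]
ft_force: [4.3, 0.4, -26.6]
grip_width: 0.012
```

arm_command(plan=[[[0.09,0.3,0,0,0,0],[0.09,0.7,0,0,0,0],[0.09,1.1,0,0,0,0],[0.09,1.5,0,0,0,0],[0.09,1.9,0,0,0,0],[0.09,2.1,0,0,0,0],[0.09,2.1,0,0,0,0]]])

```text
time_s: 4.8
position: [0.526, 0.1333, 0.2071]
tool_rot: [[-0.008, 0.47, 0.883], [-0.006, 0.883, -0.47], [-1.0, -0.009, -0.005]]
ft_force: [-15.4, -16.0, -1.4]
grip_width: 0.0118
```

arm_command(plan=[[[0,0.1,-0.05,0,0,0],[0,0.2,-0.05,0,0,0],[0,0.2,-0.05,0,0,0]]])

```text
time_s: 5.1
position: [0.5262, 0.1339, 0.207]
tool_rot: [[-0.012, 0.471, 0.882], [-0.014, 0.882, -0.472], [-1.0, -0.018, -0.004]]
ft_force: [-24.1, -40.0, 2.4]
grip_width: 0.0121
```

```bash
python3 - <<'E'
from h import *
row((.526,.1333,.207),62.3)
e=cam('side','s3.png'); cv2.imwrite('pics/s3c.png',cv2.resize(e['img'][100:320,240:420,::-1],None,fx=2.7,fy=2.7,interpolation=2))
d=cam('top','t3.png'); cv2.imwrite('pics/t3c.png',cv2.resize(d['img'][190:290,190:330,::-1],None,fx=4,fy=4,interpolation=2))
a=cv2.imread('pics/s3c.png');b=cv2.resize(cv2.imread('pics/t3c.png'),(312,223));
cv2.imwrite('pics/m3.png',np.hstack([a,np.vstack([b,np.zeros((a.shape[0]-223,312,3),np.uint8)])]))
E
```

```text
t 5.1 pos [0.5262 0.1339 0.207 ] q [  2.1  23.8  79.7  -0.8  77.2 -59.6] F [-24.1 -40.    2.4] w 0.0121
[0.001, -0.026, 0.004, -0.072, -0.036, 0.174]
```

View pics/m3.png

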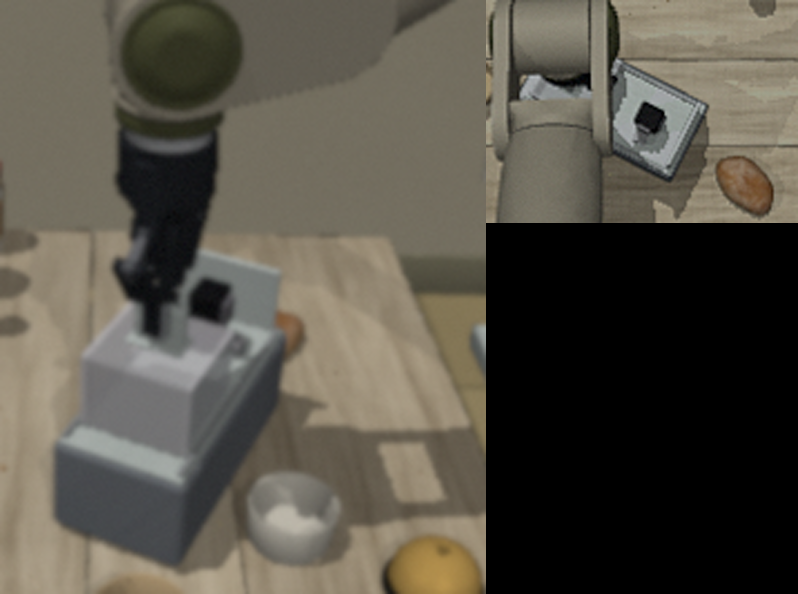

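The hood has moved to near the +y end, with its front roof edge at crop (85,355)-(190,382). The head is uncovered at top-view pixel (263,242). The push met 46 N with hardly any motion, which looks like the end stop, but only about 101 mm was travelled. I'll check that against the hood edge and the head axis.

```bash
python3 - <<'E'
from h import *
d=cam('top');e=cam('side')
C=np.array([.5005,.0869]);a=np.radians(-27.7);X=np.array([np.cos(a),np.sin(a)]);Y=np.array([-np.sin(a),np.cos(a)])
def loc(p): v=p[:2]-C; return (1e3*np.array([v@X,v@Y])).round(1)
for n,u,v,z in(('roofL',85,353,.175),('roofR',188,388,.175),('botL',83,420,.105),('botR',190,455,.105),('deckL',58,437,.102),('deckR',183,480,.102),('headTop?',212,288,.163)):
    p=onz(e,u/2.7+239.8,v/2.7+99.8,z);print(n,p.round(4),loc(p))
im=d['img'].astype(int); g=im.max(2); m=(g<45).astype(np.uint8); m[:, :255]=0; m[:,272:]=0; m[:234]=0; m[254:]=0
k,l,s,c=cv2.connectedComponentsWithStats(m); print(s[1:],c[1:])
i=1+np.argmax(s[1:,4]); p=onz(d,*c[i],.163); print('head',p,loc(p))
cv2.imwrite('pics/hd.png',cv2.resize(d['img'][220:275,235:300,::-1],None,fx=9,fy=9,interpolation=0))
E
```

```text
roofL [0.5836 0.1576 0.175 ] [ 40.7 101.3]
roofR [0.5048 0.201  0.175 ] [-49.3 103.1]
botL [0.5845 0.155  0.105 ] [42.7 99.3]
botR [0.4985 0.1971 0.105 ] [-53.   96.6]
deckL [0.6045 0.1738 0.102 ] [ 51.7 125.3]
deckR [0.5055 0.2235 0.102 ] [-59.1 123.2]
headTop? [0.4724 0.0384 0.163 ] [ -2.3 -56. ]
[[257 236  13  14 115]
 [259 248   1   1   1]
 [261 249   1   1   1]] [[263.46086957 242.36521739]
 [259.         248.        ]
 [261.         249.        ]]
head [0.47245074 0.03206662 0.163     ] [  0.7 -61.6]
```

View pics/hd.png

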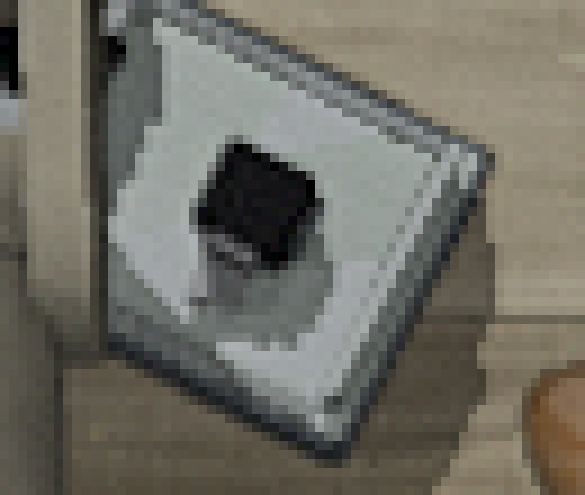

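```bash
python3 - <<'E'
from h import *
d=cam('top');e=cam('side')
C=np.array([.5005,.0869]);a=np.radians(-27.7);X=np.array([np.cos(a),np.sin(a)]);Y=np.array([-np.sin(a),np.cos(a)])
def loc(p): v=p[:2]-C; return (1e3*np.array([v@X,v@Y])).round(1)
for n,u,v,z in(('L',236,97,.175),('R',180,212,.175),('backL',340,160,.175),('handle',262,172,.208)): print(n,loc(onz(d,u/4+194.6,v/4+194.6,z)))
for n,u,v,z in(('sL',540,95,.175),('sR',655,125,.175),('hand',621,36,.208)): print(n,loc(onz(e,(u-420)/3+249.7,v/3+179.7,z)))
row((.5255,.1324,.207),62.3)
E
```

```text
L [48.1 -3.1]
R [-47.4  -7.2]
backL [ 42.4 -93.8]
handle [  3.6 -49.1]
sL [40.  14.2]
sR [-52.4   8.8]
hand [  1.1 -46. ]
t 5.4 pos [0.5262 0.1339 0.207 ] q [  2.1  23.8  79.7  -0.8  77.2 -59.6] F [-22.7 -38.4   1.7] w 0.0114
[0.001, -0.066, 0.004, -0.075, -0.038, 0.168]
```

The top view puts the handle at about -49 mm to start with, and the tool is now at +53.5 mm. That is roughly 102 mm of travel, short of the stated 110. I'll ease off, let go, rise, and compare from the clear top view.

arm_command(plan=[[[0,-0.2,0,0,0,0],[0,-0.2,0,0,0,0]]])

```text
time_s: 5.6
position: [0.5258, 0.1332, 0.2071]
tool_rot: [[-0.005, 0.471, 0.882], [-0.004, 0.882, -0.471], [-1.0, -0.006, -0.002]]
ft_force: [-9.8, -15.5, -5.7]
grip_width: 0.0115
```

arm_command(plan=[[[0,0,0,0,0,0],[0,0,0,0,0,0],[0,0,0,0,0,0],[0,0,0,0,0,0],[-1,0,0,0,0,0],[-2.5,0,0,0,0,0],[-4,0,0,0,0,0],[-4,0,0,0,0,0]]], jaw=0)

```text
time_s: 6.4
position: [0.5289, 0.1354, 0.3123]
tool_rot: [[0.01, 0.47, 0.883], [0.001, 0.883, -0.47], [-1.0, 0.005, 0.009]]
ft_force: [-0.4, -0.0, -1.1]
grip_width: 0.0855
```

```bash
python3 - <<'E'
from h import *
row((.4725,.033,.30),-27.7)
E
```

```text
t 6.4 pos [0.5289 0.1354 0.3123] q [  1.9  19.2  69.    0.   91.1 -60.1] F [-0.4 -0.  -1.1] w 0.0855
[0.467, -4.679, -0.072, 14.947, 0.026, -0.107]
```

arm_command(plan=[[[0.4,-4.68,0,14.95,0,0],[0.4,-4.68,0,14.95,0,0],[0.4,-4.68,0,14.95,0,0],[0.4,-4.68,0,14.95,0,0],[0.4,-4.68,0,14.95,0,0],[0.4,-4.68,0,14.95,0,0],[0.4,-4.68,0,14.95,0,0],[0.4,-4.68,0,14.95,0,0],[0.4,-4.68,0,14.95,0,0],[0.4,-4.68,0,14.95,0,0]]])

```text
time_s: 7.4
position: [0.4726, 0.032, 0.2966]
tool_rot: [[-0.0, 0.911, -0.412], [0.0, -0.412, -0.911], [-1.0, -0.0, -0.0]]
ft_force: [-0.6, 0.7, 0.2]
grip_width: 0.0851
```

```bash
python3 - <<'E'
from h import *
row((.4725,.033,.30),-27.7)
e=cam('side','s4.png'); a=cv2.resize(e['img'][100:300,240:380,::-1],None,fx=2.8,fy=2.8,interpolation=2)
d=cam('top','t4.png'); b=cv2.resize(d['img'][190:290,195:295,::-1],None,fx=4,fy=4,interpolation=2)
o=np.zeros((560,792,3),np.uint8); o[:,:392]=a; o[:400,392:]=b; cv2.imwrite('pics/m4.png',o)
E
```

```text
t 7.4 pos [0.4726 0.032  0.2966] q [-10.5  12.4  81.3   0.   86.3  13.8] F [-0.6  0.7  0.2] w 0.0851
[-0.137, -0.019, -0.037, 0.562, -0.002, 0.003]
```

View pics/m4.png

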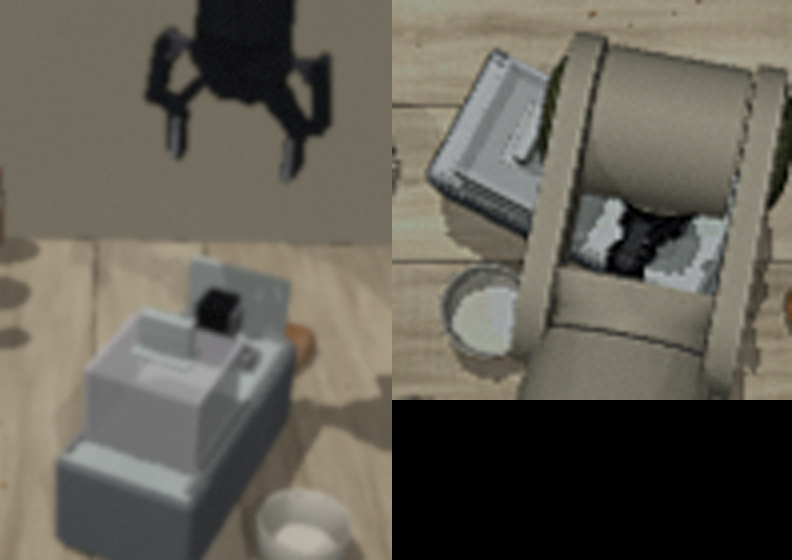

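```bash
python3 - <<'E'
from h import *
d=cam('top');e=cam('side')
C=np.array([.5005,.0869]);a=np.radians(-27.7);X=np.array([np.cos(a),np.sin(a)]);Y=np.array([-np.sin(a),np.cos(a)])
def loc(p): v=p[:2]-C; return (1e3*np.array([v@X,v@Y])).round(1)
for n,u,v,z in(('handle',167,323,.208),('roofL',86,371,.175),('roofR',195,404,.175),('botL',84,440,.105),('botR',193,470,.105)): print(n,loc(onz(e,u/2.8+239.7,v/2.8+99.7,z)))
def P(x,y,z): 
    q=C+X*x+Y*y; return [q[0],q[1],z]
# predicted side-view pixels (crop) of handle top centre at start & for travel 100/110
for y in(-49,53,61): print(y,((proj(e,P(0,y/1e3,.208))-[239.7,99.7])*2.8).round(1))
# difference images: handle bright in s0 vs s4: measured shifts
import cv2
i0=cv2.imread('pics/side0.png')[188:212,300:350]; i4=cv2.imread('pics/s4.png')
o=np.hstack([cv2.resize(i0,None,fx=8,fy=8),cv2.resize(i4[206:230,280:330],None,fx=8,fy=8)]); cv2.imwrite('pics/hh.png',o)
d4=cv2.imread('pics/t4.png')[190:250,195:245]; cv2.imwrite('pics/hh.png',np.vstack([o,cv2.resize(np.hstack([d4,cv2.imread('pics/top0.png')[205:265,220:300]]),(800,370))[:, :800]]))
E
```

```text
handle [-5.9 63.4]
roofL [ 39.4 107.5]
roofR [-49.8 104.6]
botL [ 41.8 104.8]
botR [-49.  96.]
-49 [[218.2 256.4]]
53 [[165.9 314.4]]
61 [[161.4 319.4]]
```

View pics/hh.png

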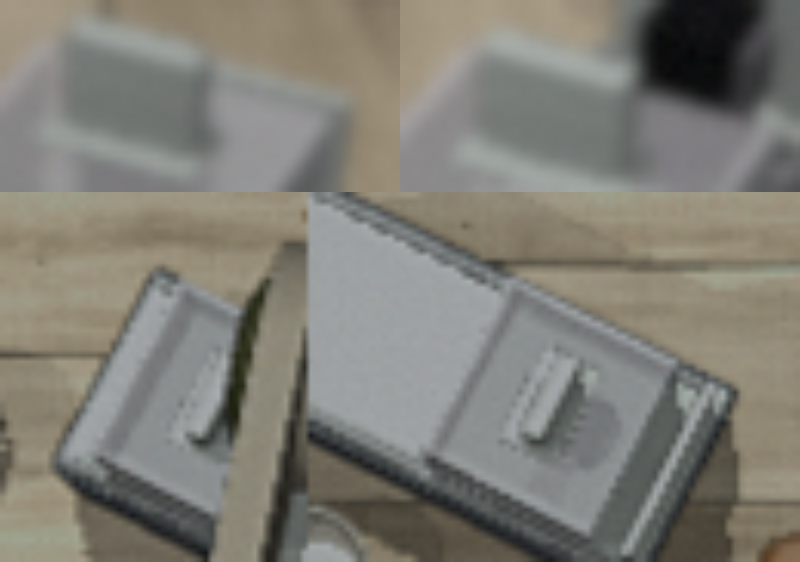

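```bash
python3 - <<'E'
from h import *
d=cam('top');e=cam('side')
for c,z,p,q in((e,.208,(308.75,196.1),(290.6,215.4)),(e,.208,(325.6,200.5),(309.4,218.5)),(d,.175,(239.9,248.8),(211.7,233.5)),(d,.175,(252.9,220.9),(225.9,205.1)),(d,.2,(255.6,245.2),(225.9,229.4))):
    v=onz(c,*q,z)-onz(c,*p,z); print(v.round(4),np.linalg.norm(v).round(4), np.degrees(np.arctan2(v[0],v[1])))
E
```

```text
[ 0.0435  0.0813 -0.    ] 0.0922 28.137541095602877
[0.0412 0.0738 0.    ] 0.0846 29.147287395922287
[0.0453 0.0844 0.    ] 0.0958 28.24060803114593
[0.0479 0.0816 0.    ] 0.0946 30.406792333208937
[0.0461 0.0871 0.    ] 0.0986 27.88551385870017
```

Travel measures about 92–101 mm by every method, so I'll confirm the end stop with a different contact: shut fingers pushing on the handle's -y face.

```bash
python3 - <<'E'
from h import *
row((.5075,.1002,.30),-27.7); row((.5075,.1002,.210),-27.7)
E
```

```text
t 7.7 pos [0.4726 0.0318 0.2968] q [-10.5  12.4  81.3   0.   86.3  13.3] F [-0.2  0.3 -0.2] w 0.0854
[-0.126, 0.173, -3.067, 0.649, -0.001, 0.001]
t 7.7 pos [0.4726 0.0318 0.2968] q [-10.5  12.4  81.3   0.   86.3  13.3] F [-0.2  0.3 -0.2] w 0.0854
[3.474, 0.174, -3.066, 0.649, -0.001, 0.001]
```

arm_command(plan=[[[-0.1,0.17,-1.5,0.65,0,0],[0,0.17,-3.07,0.65,0,0],[0,0.17,-3.07,0.65,0,0],[1.2,0.17,-3.07,0.65,0,0],[2.4,0.17,-3.07,0.65,0,0],[3.2,0.17,-3.07,0.65,0,0],[3.45,0.17,-3.07,0.65,0,0],[3.45,0.17,-3.07,0.65,0,0]]], jaw=1)

```text
time_s: 8.5
position: [0.5075, 0.0998, 0.2105]
tool_rot: [[-0.001, 0.884, -0.467], [-0.0, -0.467, -0.884], [-1.0, -0.001, 0.001]]
ft_force: [-0.0, 0.2, 1.2]
grip_width: -0.0002
```

arm_command(plan=[[[0,0,-0.3,0,0,0],[0,0,-0.5,0,0,0],[0,0,-0.7,0,0,0],[0,0,-0.8,0,0,0],[0,0,-0.8,0,0,0]]])

```text
time_s: 9.0
position: [0.5172, 0.118, 0.211]
tool_rot: [[0.0, 0.884, -0.467], [-0.0, -0.467, -0.884], [-1.0, 0.0, 0.0]]
ft_force: [-0.6, -0.8, -0.5]
grip_width: 0.0001
```

arm_command(plan=[[[0,0,-0.1,0,0,0],[0,0,-0.2,0,0,0],[0,0,-0.2,0,0,0]]])

```text
time_s: 9.3
position: [0.5175, 0.1187, 0.211]
tool_rot: [[-0.006, 0.884, -0.468], [-0.009, -0.468, -0.884], [-1.0, -0.001, 0.01]]
ft_force: [-13.4, -22.7, 9.1]
grip_width: -0.0
```

A second contact also meets a hard limit: 26 N with 0.6 mm of motion, at the same hood position. The hood is at its end stop, so on to the head.

arm_command(plan=[[[-0.1,0,0.4,0,0,0],[-1.5,0,0.8,0,0,0],[-3,0,1.5,0,0,0],[-3.4,0,3,0,0,0],[-3.4,0,3.9,0,0,0],[-3.4,0,3.9,0,0,0]]], jaw=0)

```text
time_s: 9.9
position: [0.473, 0.0345, 0.2964]
tool_rot: [[0.001, 0.883, -0.47], [-0.0, -0.47, -0.883], [-1.0, 0.001, -0.0]]
ft_force: [0.3, 0.8, -0.0]
grip_width: 0.0846
```

```bash
python3 - <<'E'
from h import *
row((.4725,.0328,.149),-27.7)
E
```

```text
t 9.9 pos [0.473  0.0345 0.2964] q [-10.2  12.5  81.3   0.   86.2  17.8] F [ 0.3  0.8 -0. ] w 0.0846
[5.897, 0.007, 0.073, -0.054, -0.005, -0.012]
```

arm_command(plan=[[[1.5,0,0.07,0,0,0],[3,0,0.07,0,0,0],[4.4,0,0.07,0,0,0],[5.3,0,0.07,0,0,0],[5.8,0,0.07,0,0,0],[5.8,0,0.07,0,0,0]]])

```text
time_s: 10.5
position: [0.4724, 0.0351, 0.1492]
tool_rot: [[-0.003, 0.884, -0.467], [0.001, -0.467, -0.884], [-1.0, -0.004, 0.001]]
ft_force: [-0.6, 0.1, 1.1]
grip_width: 0.0856
```

arm_command(plan=[[[0,0,0,0,0,0],[0,0,0,0,0,0],[0,0,0,0,0,0],[0,0,0,0,0,0],[0,0,0,0,0,0],[0,0,0,0,0,0],[0,0,0,0,0,0]]], jaw=1, newtons=40)

```text
time_s: 11.2
position: [0.4743, 0.034, 0.152]
tool_rot: [[0.004, 0.884, -0.467], [-0.001, -0.467, -0.884], [-1.0, 0.004, -0.001]]
ft_force: [3.3, -2.9, 5.7]
grip_width: 0.0298
```

```bash
python3 - <<'E'
from h import *
row((.4725,.0328,.149),-27.7)
e=cam('side','s5.png'); cv2.imwrite('pics/s5c.png',cv2.resize(e['img'][120:300,240:380,::-1],None,fx=3,fy=3,interpolation=2))
E
```

```text
t 11.2 pos [0.4743 0.034  0.152 ] q [-10.2  20.8  95.5  -0.   63.5  17.7] F [ 3.3 -2.9  5.7] w 0.0298
[0.119, -0.043, 0.075, -0.025, -0.008, -0.041]
```

View pics/s5c.png

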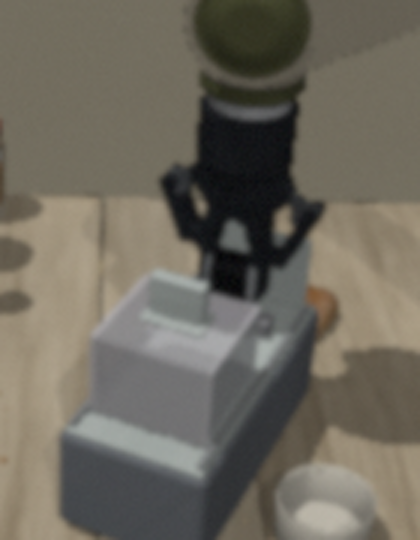

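The fingers hold the head across its x faces and the opening is 29.8 mm, so the button is in. Now I'll pull straight up.

arm_command(plan=[[[-0.2,0,0,0,0,0],[-0.5,0,0,0,0,0],[-0.8,0,0,0,0,0],[-1.1,0,0,0,0,0],[-1.4,0,0,0,0,0],[-1.7,0,0,0,0,0],[-2.0,0,0,0,0,0],[-2.3,0,0,0,0,0],[-2.5,0,0,0,0,0],[-2.5,0,0,0,0,0]]])

```text
time_s: 12.25
position: [0.4741, 0.034, 0.2142]
tool_rot: [[0.004, 0.884, -0.467], [-0.001, -0.467, -0.884], [-1.0, 0.004, -0.001]]
ft_force: [7.1, -2.8, -3.2]
grip_width: 0.0296
```

arm_command(plan=[[[-0.3,0,0,0,0,0],[-0.6,0,0,0,0,0],[-0.9,0,0,0,0,0],[-1.2,0,0,0,0,0],[-1.5,0,0,0,0,0],[-1.8,0,0,0,0,0],[-2.1,0,0,0,0,0],[-2.4,0,0,0,0,0],[-2.7,0,0,0,0,0],[-2.7,0,0,0,0,0]]])

```text
time_s: 13.25
position: [0.474, 0.034, 0.2811]
tool_rot: [[0.003, 0.884, -0.467], [-0.001, -0.467, -0.884], [-1.0, 0.003, -0.001]]
ft_force: [9.2, -2.8, -8.4]
grip_width: 0.0297
```

arm_command(plan=[[[-0.1,0,0,0,0,0],[-0.2,0,0,0,0,0],[-0.3,0,0,0,0,0],[-0.4,0,0,0,0,0],[-0.4,0,0,0,0,0]]])

```text
time_s: 13.75
position: [0.474, 0.034, 0.2905]
tool_rot: [[0.002, 0.884, -0.468], [-0.001, -0.468, -0.884], [-1.0, 0.002, -0.0]]
ft_force: [9.7, -3.0, -8.5]
grip_width: 0.0297
```

arm_command(plan=[[[-0.05,0,0,0,0,0],[-0.1,0,0,0,0,0],[-0.1,0,0,0,0,0]]], newtons=60)

```text
time_s: 14.05
position: [0.474, 0.034, 0.2924]
tool_rot: [[0.002, 0.884, -0.467], [-0.001, -0.467, -0.884], [-1.0, 0.002, -0.0]]
ft_force: [10.5, -2.9, -10.4]
grip_width: 0.0292
```

arm_command(plan=[[[-0.05,0,0,0,0,0],[-0.08,0,0,0,0,0],[-0.08,0,0,0,0,0]]])

```text
time_s: 14.35
position: [0.474, 0.034, 0.2927]
tool_rot: [[-0.001, 0.884, -0.467], [-0.0, -0.467, -0.884], [-1.0, -0.001, 0.0]]
ft_force: [13.2, -3.6, -22.8]
grip_width: 0.029
```

```bash
python3 - <<'E'
from h import *
row((.474,.034,.293),-27.7)
e=cam('side','s6.png'); cv2.imwrite('pics/s6c.png',cv2.resize(e['img'][60:300,200:400,::-1],None,fx=2.4,fy=2.4,interpolation=2))
E
```

```text
t 14.35 pos [0.474  0.034  0.2927] q [-10.2  12.7  81.5  -0.   85.8  17.7] F [ 13.2  -3.6 -22.8] w 0.029
[-0.011, 0.002, -0.001, -0.028, 0.004, 0.005]
```

View pics/s6c.png

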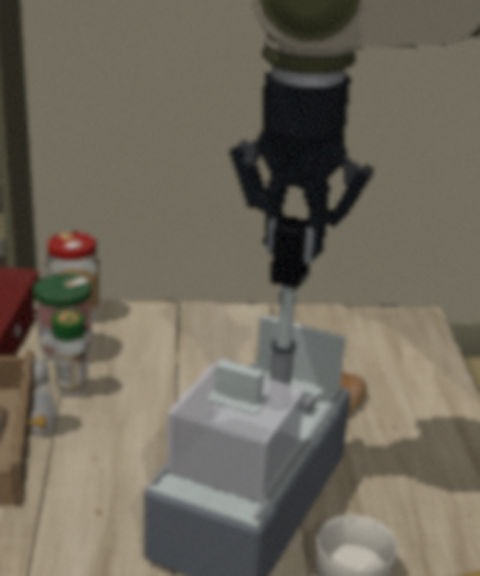

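The head is up: the rod and middle tube both show at about (285,310-360) in the crop, and the force rose from 8.5 to 23 N at 140.7 mm of lift, which is the hard stop. The hood is still open and nothing else has been disturbed, so I'm handing in.

```bash
python3 - <<'E'
from h import *
row((.474,.034,.293),-27.7)
print(workorder.close_job())
E
```

```text
t 14.4 pos [0.474  0.034  0.2927] q [-10.2  12.7  81.5  -0.   85.8  17.7] F [ 13.5  -4.4 -23.1] w 0.0291
[-0.01, 0.001, -0.001, -0.028, 0.004, 0.005]
the job is handed in; nothing more can be done
None
```

The job is handed in at 14.4 s: the guard hood is open against a hard stop, and the gripper is holding the camera head up at the second stop.

- **Hood:** I slid it by its handle until it would not move. It held against 46 N through the grip, and again against 26 N with shut fingers pushing on the handle.
- **Hood travel disagrees:** the arm measured about 101 mm and the camera images 85–99 mm, not the stated 110 mm. I took this to mean the hood started roughly 9 mm open, but I could not confirm it. If it actually started shut, it is about 9 mm short of fully open.
- **Head:** I pinched it across the button (opening 29–30 mm, so the button is in) and pulled it straight up about 140.7 mm. The pull was 3 N, then 8.5 N, then rose to 23 N at the hard end. The last picture shows both mast sections out.
- **Final hold:** the grip is set to 60 N. A sideways force of about 14 N remains on the gripper, so it is probably holding the head slightly off the mast axis.
- **Other things on the table:** I touched nothing else. The items in the last side view look undisturbed, but I did not re-measure their positions.

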